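# Push the steel roller up the inclined plane and hold it at its stop

## Task

Get the rolling experiment ready for its release: with a fingertip, push the larger of the two steel rollers up its lane of the little inclined plane until it rests against the stop at the top, and finish while still holding it there. Do not let it roll back on the way and do not lift it off the ramp; leave the smaller roller in its lane, and the other things, where they are.

Things in the scene. Friction and masses are not known exactly. Their poses are not given: they have to be found in the camera images.
- roller: The roller to push: the larger one, smooth bright steel, 36 mm in diameter, 38 mm long, about 0.25 kg (varies by a third), slippery, free to roll. It starts lying across the level run-in of either lane, 24 to 42 mm before the foot of the slope. Origin at its middle, on its axis; its y axis runs along the cylinder (x and z turn with it as it rolls).
- deck: Tilted plywood deck of the inclined plane, fixed to the table, sloping at 0.14 rad. Origin on its surface at the foot of the slope, 16 mm above the table, under the middle rail; x points up the slope, y to the left seen uphill, z square to the surface. 140 mm long; two lanes, each 42 mm wide, centred at y = +24 and -24 mm, between aluminium rails 12 mm high.
- ramp: Base board of the inclined plane, 216 x 106 mm; origin on the table, x level and uphill, z up. Its level run-in, where the rollers start, has its top 16 mm above the table and lies from x = -104 to -38 mm (the foot of the slope), with the same lanes and rails, and a front lip 4 mm high at its outer end.
- stop (a point): Middle of the face of the stop at the top, 128 mm up the slope, 18 mm above the deck, between the lanes; its axes are the deck's. The stop is an aluminium plate 32 mm high across both lanes, with a gap for each marker; the larger roller's axis is 18 mm short of its face when home, 18 mm above the deck.
- mark_left (a point): Small grey drag marker, 9 mm wide, 10 mm high, that slides in a slot along the middle of the left lane (y = +24 mm); this point is at the foot of its downhill face. It starts 30 to 50 mm up the slope. A roller pushes it uphill (0.15 N) and it stays there, so a gap between roller and marker shows that the roller has rolled back. It fits into a gap in the stop.
- mark_right (a point): The same marker in the right lane (y = -24 mm).
- small_roller: Bystander: the smaller steel roller, 24 mm in diameter, 38 mm long, lying on the run-in of the other lane, free to roll. Origin at its middle, on its axis.
- cal_weight: Bystander: small steel calibration weight with a knob, 19 mm in diameter, 26 mm tall, standing on the table. Origin at the middle of its underside.
- spirit_lamp: Bystander: round glass spirit lamp, 73 mm wide and 72 mm tall, standing on the table beyond the ramp. Origin at the middle of its underside.
Things that resemble listed ones, but are neither listed nor needed, are in the scene too. Leave any turquoise look-alike of the roller alone.

How it is judged:
By the outcome, as a careful person would: the job done as asked, in the order asked, and still so for the second after the job is handed in, while the arm keeps its last pose, push and grip.
It also fails if it takes over 48 s, if anything falls off the work surface, if the arm or the gripper's body presses on something with over 40 N, if the wrist force passes 120 N, or if a joint passes its speed limit or range.

## Robot

A 6-joint arm with a two-finger parallel gripper is mounted at the origin on a cart in front of the work surface, level with it; the furniture and walls round the work are solid. World frame = base frame: x ahead of the robot, y to its left, z up, the work surface at z = 0. Lengths are in m, angles in rad, forces in N, time in s.
With the tool pointing down it reaches from about 0.325 to 0.9 m from the base axis. Payload 6.1 kg.
Tool frame: the origin (TCP) lies at the centre of the arm's flange, where the gripper is bolted on; the fingertips stand 182 mm ahead of it and the grasp point (between the pads) lies 164 mm ahead of it (grasp_offset is the distance from the TCP to the grasp point, in m); z points along the fingers, y is the direction in which the jaws open and shut (so a half turn about z gives the same grasp; the last joint's range is limited). The gripper opens to 87 mm and grips with 3 to 60 N. Pads are 19 mm wide; open, the fingers measure 117 mm over their backs; the gripper's body (75 mm by 190 mm) begins 51 mm behind the grasp point.
Start: joints at [1.128, 0.22, 1.526, -0, 1.395, -0.126], TCP at [0.195, 0.594, 0.405] pointing down, gripper open.
Joint ranges: [-2.98, 2.98], [-0.91, 2.08], [0.09, 2.57], [-1.24, 4.39], [0.2, 2.65], [-2.68, 2.68]. Speed limits (rad/s): [2.57, 2.57, 3.01, 3.14, 3.14, 3.14].

## Interface

Orientations are given as a unit quaternion [x, y, z, w].
In Python, from rig import * gives the robot as it stands.
- The arm moves only by the tool play_rows, never from a script. Its argument "plan" is a list of rows, each a list of 6 numbers: the shift along the tool's x, y, z normalised to -1 to 1, where 1 is 6 cm, then the turn, a rotation vector about the tool's x, y, z normalised to -1 to 1, where 1 is 180 degrees. In form: [[dx, dy, dz, rx, ry, rz], ...]. A call has 1 to 5 rows; each row shifts and turns the commanded pose from where the row before left it, along the tool's axes as they then stand; what a row does not reach is not made up. A row lasts 1/8 s, in which the tool goes at most 62.5 mm and 10.7 degrees, less where a joint would pass 70% of its speed; a pose out of reach is approached as far as the arm can. A call with a number of a shift or a turn outside -1 to 1 is refused whole. A call with a gripper value outside its range is refused whole. "grip" is the finger opening in mm, from 0 to 87, set as the call begins (left out, the last holds). The fingers move at their own pace and stop on an object; "grip_force" is the grip in N (left out, the last holds). Time passes only in rows, so rows that do not move let the fingers close. It gives the time, the measured TCP pose, the force and the opening at its end, in the units of the state.
- sense(): the state, without advancing time (a new reading comes with each control period).
- camera(name): name is "scene" or "top" or "wrist"; returns (picture, depth): 400x640x3 uint8, red, green, blue; 400x640 float32, m along the optical axis (not along the pixel's ray), 0 where there is no reading.
- camera_model(name): a dict with "K" (3x3 intrinsics, pixels), "D" ([k1, k2, p1, p2, k3] as OpenCV has them; the pictures are not rectified), "R" (3x3) and "t" (3): a world point X has camera coordinates R X + t. Camera axes: x right, y down, z forward; pixel columns grow to the right and rows downward; lengths in m; the calibration is good to about 2 mm. A picture is of the moment at which its call begins: read the wrist's pose just before it. camera_model takes no time and is no camera call; for the wrist camera it gives the pose at the moment of the call.
- close_job(): hands the job in, once; it reports no verdict.
The state is a dict: "time": time; "qpos": joint angles; "joint_velocities": joint speeds; "joint_efforts": joint torques, N m; "tcp_pos": TCP position; "orientation": TCP orientation; "force": force on the tool from outside, world axes, zero at the start; "wrist_torque": the same for the moment, N m; "width": opening from 0.0 (shut) to 1.0 (fully open).
Only numpy, scipy, OpenCV 4.12 (cv2) and the standard library are available. Lean on these libraries where they do the work, as an engineer would, in place of code of your own. Each camera call takes 0.05 s, during which the arm holds its last target.

## Working session

There is one attempt and no reset: what is moved stays moved. The work goes in short steps, Python scripts to look and compute and a tool call to move; the robot and the scene stay as the last step left them, time stands still between calls to the robot, and variables do not carry over. Pictures are saved under pics/ and viewed, and the job is handed in when it is done.

Besides the shell and the picture viewer there is one more tool, called as name(argument=value, ...) on one line, values as JSON. play_rows: Moves the arm, as the interface text tells. Scaled input: -1 to 1 covers 6 cm each way for a shift and 180 degrees each way for a turn. Its arguments: {"type":"object","properties":{"plan":{"type":"array"},"grip":{"type":"number"},"grip_force":{"type":"number"}},"required":["plan"]}

```bash
ls; mkdir -p pics; python3 - <<'E'
from rig import *
import cv2,numpy as np
print(sense())
for n in ["scene","top"]:
    p,d=camera(n); cv2.imwrite(f"pics/{n}0.png",p[:,:,::-1]); np.savez(f"pics/{n}0.npz",p=p,d=d,**camera_model(n))
    print(n,camera_model(n))
E
```

```text
pics
{'time': 0.0, 'qpos': array([ 1.12790203e+00,  2.21228425e-01,  1.52760049e+00,  3.97178633e-06,
        1.39463450e+00, -1.26120460e-01]), 'joint_velocities': array([-4.84001810e-05, -1.18272025e-05,  3.95221603e-04,  1.07898349e-03,
       -6.30510339e-04,  1.52254407e-03]), 'joint_efforts': array([ 7.55325491e-04, -4.94600737e+01, -3.87383616e+01,  7.00356136e-02,
        5.70652820e-02, -1.33442504e-04]), 'tcp_pos': array([0.19459371, 0.59366523, 0.40364109]), 'orientation': array([ 1.57725799e-01,  9.87482505e-01, -8.97230613e-04, -2.64423524e-04]), 'force': array([-0.05252037,  0.21680375, -0.22571349]), 'wrist_torque': array([0.04398345, 0.02743633, 0.00585067]), 'width': 1.0052000533114152}
scene {'K': array([[375.10142762,   0.        , 323.76289167],
       [  0.        , 375.10142762, 201.90875764],
       [  0.        ,   0.        ,   1.        ]]), 'D': array([-0.02699911,  0.        ,  0.        ,  0.        ,  0.        ]), 'R': array([[-8.99323259e-01, -4.37284127e-01,  5.17295929e-04],
       [-2.77616027e-01,  5.70033327e-01, -7.73299002e-01],
       [ 3.37856504e-01, -6.95589389e-01, -6.34041312e-01]]), 't': array([0.48477259, 0.22863324, 0.66439138])}
top {'K': array([[485.67747599,   0.        , 323.91094654],
       [  0.        , 485.67747599, 196.0730907 ],
       [  0.        ,   0.        ,   1.        ]]), 'D': array([-0.13066488,  0.        ,  0.        ,  0.        ,  0.        ]), 'R': array([[-0.02763967, -0.99957692, -0.00905686],
       [-0.99079969,  0.02859553, -0.13228099],
       [ 0.13248401,  0.00531733, -0.99117088]]), 't': array([5.36300009e-04, 5.28611033e-01, 9.70631819e-01])}
```

View pics/scene0.png

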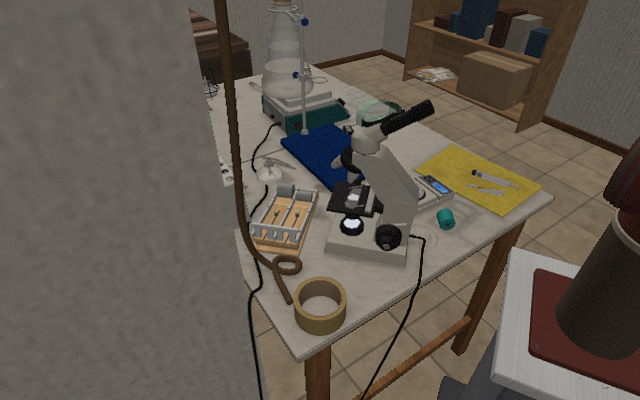

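View pics/top0.png

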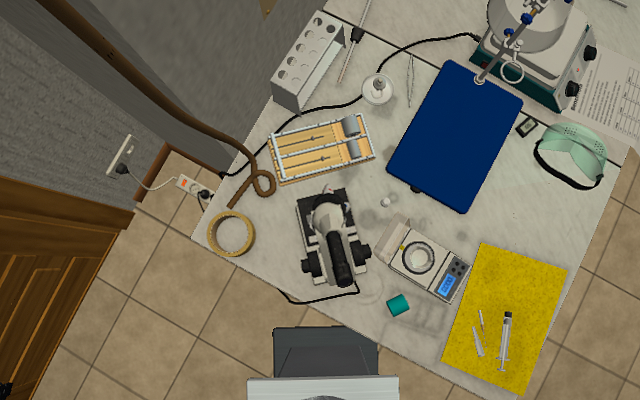

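The top picture shows the ramp around (322,147): run-in at the right, with the rollers at about (351,126) and (351,151), and uphill to the left. I'll zoom in and compute world points.

```bash
cat > h.py <<'E'
import numpy as np,cv2
def load(f):
    z=np.load(f); return {k:z[k] for k in z.files}
def worldmap(z):
    d=z['d'];h,w=d.shape
    u,v=np.meshgrid(np.arange(w),np.arange(h))
    n=cv2.undistortPoints(np.stack([u,v],-1).reshape(-1,1,2).astype(np.float64),z['K'],z['D']).reshape(h,w,2)
    c=np.dstack([n[...,0]*d,n[...,1]*d,d])
    return (c-z['t'])@z['R']
def proj(z,X):
    return cv2.projectPoints(np.asarray(X,float).reshape(-1,3),cv2.Rodrigues(z['R'])[0],z['t'],z['K'],z['D'])[0].reshape(-1,2)
E
python3 - <<'E'
from h import *
z=load('pics/top0.npz');W=worldmap(z)
c=z['p'][95:200,250:390,::-1]; cv2.imwrite('pics/top0z.png',cv2.resize(c,None,fx=5.5,fy=5.5,interpolation=cv2.INTER_CUBIC))
c=z['p']
z2=load('pics/scene0.npz');cv2.imwrite('pics/scene0z.png',cv2.resize(z2['p'][160:280,230:350,::-1],None,fx=5,fy=5,interpolation=cv2.INTER_CUBIC))
for (u,v) in [(351,126),(351,151),(340,135),(300,140),(320,165),(280,170),(310,137),(278,150),(370,130),(330,220),(340,260),(386,202),(377,88),(260,180),(230,232),(352,180),(320,200),(210,140),(240,160),(310,60)]:
    print(u,v,W[v,u].round(4))
m=(W[...,2]>.02)&(z['d']>0)
E
```

```text
351 126 [ 0.6722 -0.075   0.0498]
351 151 [ 0.6216 -0.0737  0.0376]
340 135 [ 0.6639 -0.0527  0.0105]
300 140 [0.6518 0.0333 0.0244]
320 165 [ 0.5969 -0.0079  0.0213]
280 170 [0.5799 0.0728 0.0674]
310 137 [0.6584 0.0119 0.0217]
278 150 [0.6217 0.0764 0.0661]
370 130 [ 0.6772 -0.1195 -0.004 ]
330 220 [ 0.458  -0.0241  0.279 ]
340 260 [ 0.3958 -0.0366  0.3252]
386 202 [ 0.5132 -0.1434  0.028 ]
377 88 [ 0.7535 -0.1331  0.0515]
260 180 [ 0.5726  0.1233 -0.0029]
230 232 [ 0.4615  0.1888 -0.0006]
352 180 [ 0.567  -0.0759 -0.0046]
320 200 [ 0.4968 -0.0087  0.2234]
210 140 [0.639  0.2089 0.0991]
240 160 [ 6.177e-01  1.664e-01 -4.000e-04]
310 60 [0.7931 0.0054 0.1152]
```

View pics/top0z.png

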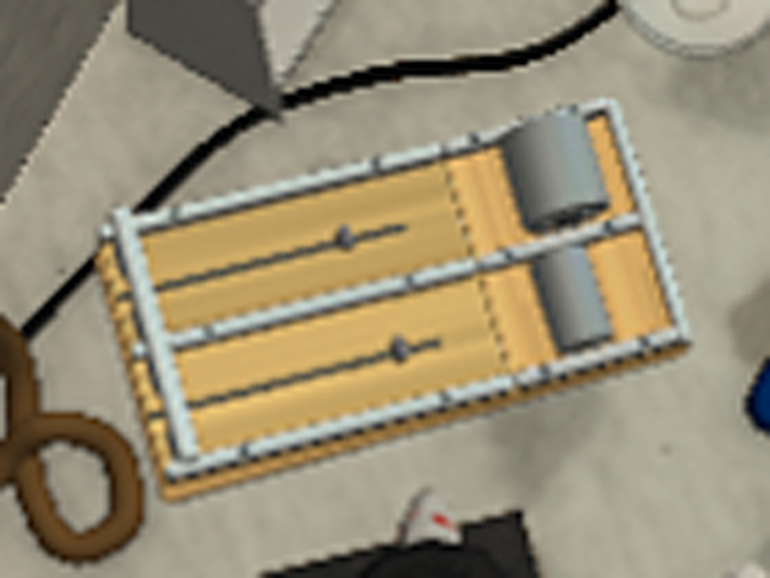

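View pics/scene0z.png

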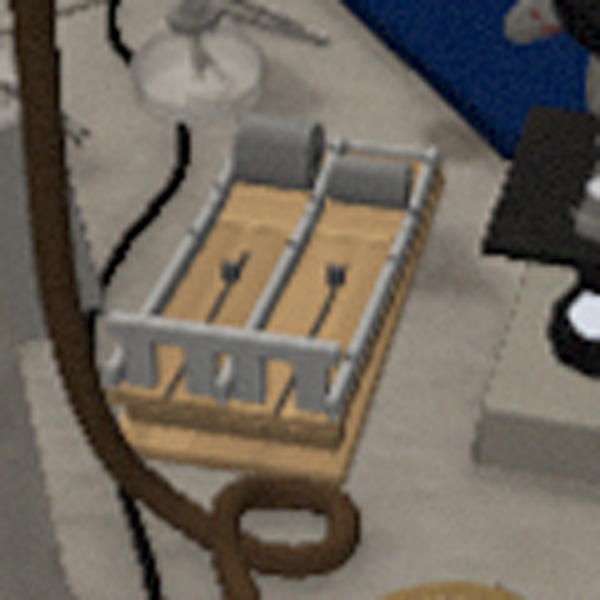

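```bash
cat > ramp.py <<'E'
from h import *
from scipy.optimize import least_squares
s=.14
def deck2ramp(p):
    p=np.atleast_2d(np.asarray(p,float)); c,sn=np.cos(s),np.sin(s)
    return np.c_[-.038+c*p[:,0]-sn*p[:,2],p[:,1],.016+sn*p[:,0]+c*p[:,2]]
def r2w(q,P):
    P=np.atleast_2d(P);c,sn=np.cos(q[2]),np.sin(q[2])
    return np.c_[q[0]+c*P[:,0]-sn*P[:,1],q[1]+sn*P[:,0]+c*P[:,1],P[:,2]]
E
python3 - <<'E'
from ramp import *
z=load('pics/top0.npz');W=worldmap(z)
obs=np.array([[640,218],[153,341],[450,165],[505,365],[612,104],[686,338],[122,212],[185,470]])/5.5-.41+np.array([250,95])
mod=np.vstack([[-.106,0,.024],deck2ramp([.130,0,.032]),[-.038,-.043,.016],[-.038,.043,.016],[-.106,-.048,.024],[-.106,.048,.022],deck2ramp([.130,-.048,.032]),deck2ramp([.130,.048,.032])])
f=lambda q:(proj(z,r2w(q,mod))-obs).ravel()
r=least_squares(f,[.63,0,1.6]);print(r.x,np.degrees(r.x[2]));print(f(r.x).reshape(-1,2).round(2))
q=r.x;np.save('q.npy',q)
# cloud of large roller
Wr=W.reshape(-1,3);ok=z['d'].ravel()>0
c,sn=np.cos(q[2]),np.sin(q[2]);L=np.c_[(Wr[:,0]-q[0])*c+(Wr[:,1]-q[1])*sn,-(Wr[:,0]-q[0])*sn+(Wr[:,1]-q[1])*c,Wr[:,2]]
for y0 in(-.024,.024):
    m=ok&(abs(L[:,1]-y0)<.017)&(L[:,0]>-.1)&(L[:,0]<-.03)&(L[:,2]>.024)
    P=L[m];print(y0,len(P),P[:,2].max())
    for b in np.arange(-.1,-.03,.004):
        k=abs(P[:,0]-b)<.002
        if k.any():print('  ',b.round(3),k.sum(),np.median(P[k,2]).round(4))
# deck heights along lanes
for x in np.arange(0,.128,.02):
    a=deck2ramp([x,0,0])[0]
    k=ok&(abs(L[:,0]-a[0])<.004)&(abs(abs(L[:,1])-.024)<.014);print(x,a[2].round(4),np.median(L[k,2]).round(4))
# lateral profile of middle rail
for y in np.arange(-.06,.061,.005):
    k=ok&(abs(L[:,1]-y)<.0025)&(L[:,0]>-.02)&(L[:,0]<.0);print(y.round(3),k.sum(),np.median(L[k,2]).round(4) if k.any() else 0)
E
```

```text
[ 0.63254703 -0.00679016  1.83585256] 105.18660330864789
[[ 0.63  0.06]
 [ 0.65 -0.92]
 [-1.16  0.99]
 [ 0.56  2.01]
 [-1.03  0.07]
 [-1.   -0.51]
 [-0.11  0.66]
 [ 1.34 -2.14]]
-0.024 264 0.05437238519484457
   -0.096 1 0.0347
   -0.092 20 0.0419
   -0.088 24 0.0459
   -0.084 28 0.0484
   -0.08 29 0.0498
   -0.076 28 0.0501
   -0.072 32 0.0505
   -0.068 33 0.0482
   -0.064 32 0.0454
   -0.06 34 0.0397
   -0.056 3 0.0355
0.024 180 0.042880119675288646
   -0.08 8 0.0299
   -0.076 27 0.035
   -0.072 28 0.0368
   -0.068 30 0.0375
   -0.064 32 0.0376
   -0.06 35 0.0343
   -0.056 20 0.0288
0.0 0.016 0.0143
0.02 0.0188 0.0173
0.04 0.0216 0.0204
0.06 0.0244 0.0227
0.08 0.0272 0.0257
0.1 0.03 0.0287
0.12 0.0327 0.0318
-0.06 6 -0.001
-0.055 1 0.0264
-0.05 18 0.031
-0.045 36 0.021
-0.04 21 0.0185
-0.035 20 0.0182
-0.03 21 0.0183
-0.025 21 0.0181
-0.02 21 0.0176
-0.015 18 0.0189
-0.01 20 0.0192
-0.005 11 0.022
-0.0 30 0.0289
0.005 22 0.0185
0.01 21 0.0179
0.015 22 0.0194
0.02 21 0.0185
0.025 22 0.0191
0.03 21 0.0179
0.035 23 0.0175
0.04 18 0.0188
0.045 15 0.0311
0.05 44 0.0152
0.055 21 -0.0017
0.06 20 -0.002
```

The larger roller lies in the right (far) lane at ramp x ≈ -76 mm. I measure its top at 50.5 mm, against 52 mm nominal, and the smaller one's at 37.6 mm, against 40 mm. Next I'll check for obstacles around the path.

```bash
python3 - <<'E'
from ramp import *
q=np.load('q.npy')
zt=load('pics/top0.npz');zs=load('pics/scene0.npz')
P=np.vstack([worldmap(z)[z['d']>0] for z in (zt,zs)])
# max height grid 3cm, x .2-1.0, y -.4..0.6
xs=np.arange(.2,.96,.04);ys=np.arange(.60,-.33,-.04)
print('x\\y  '+' '.join(f'{y*100:4.0f}' for y in ys))
for x in xs:
    r=[]
    for y in ys:
        k=(abs(P[:,0]-x)<.02)&(abs(P[:,1]-y)<.02)
        r.append(f'{P[k,2].max()*100:4.0f}' if k.any() else '   .')
    print(f'{x*100:4.0f} ',' '.join(r))
import rig;print([a for a in dir(rig) if not a.startswith('_')])
p,d=rig.camera('wrist');cv2.imwrite('pics/wrist0.png',p[:,:,::-1]);m=rig.camera_model('wrist');print(m)
E
```

```text
x\y    60   56   52   48   44   40   36   32   28   24   20   16   12    8    4   -0   -4   -8  -12  -16  -20  -24  -28  -32
  20   -74   24   32   32  -74  -74  -74  -74  -74  -74  -74  -74  -74  -74  -74  -74  -75    .    0    0    0    1    1    2
  24   -74  -74  -74  -74  -74  -74  -74  -74  -74  -74  -74  -74  -74  -74  -74    .    0    0    0    0    0    0    1    2
  28   -74  -74  -74  -74  -74  -74  -74  -74  -74  -74  -74  -74  -74    .    .    0    0    0    3    4    0    0    2    1
  32   -74  -74  -74  -74  -74  -74  -74  -74  -74  -74  -74  -74  -14    0    1    1    1    2    3    4    3    3    3    1
  36   -74  -74  -74  -74  -74  -74  -74  -74  -74  -75    .    0    0    0    8   18   34   17    0    3    5    4    3    3
  40   -74  -74  -74  -74  -74  -74  -74  -74    .    0    5    5    1    1    9   30   34   19   13    4    5    5    3    3
  44   -74  -74  -74  -74  -74  -74    .    .    0    5    5    5    5    0   13   30   31   13   13   13    4    3    0    0
  48   -74  -74  -74  -74  -74    .    .    .    0    5    5    5    5    0   13   28   28   
[... 1278 characters left out ...]
   1    1    4
  92     .    .    .    .    .    .    .    .    .    .    .    .    .    .   16   15   -0    3    3    0    0    0    0    0
['Unreachable', 'camera', 'camera_model', 'close_job', 'grasp_offset', 'sense']
{'K': array([[308.95856512,   0.        , 321.02035199],
       [  0.        , 308.95856512, 197.75899233],
       [  0.        ,   0.        ,   1.        ]]), 'D': array([-0.00621865,  0.        ,  0.        ,  0.        ,  0.        ]), 'R': array([[ 3.10268889e-01,  9.50648779e-01, -3.39581065e-04],
       [ 9.21455413e-01, -3.00652994e-01,  2.46023776e-01],
       [ 2.33780106e-01, -7.66464322e-02, -9.69263734e-01]]), 't': array([-0.62539256, -0.02998361,  0.38950465])}
```

View pics/wrist0.png

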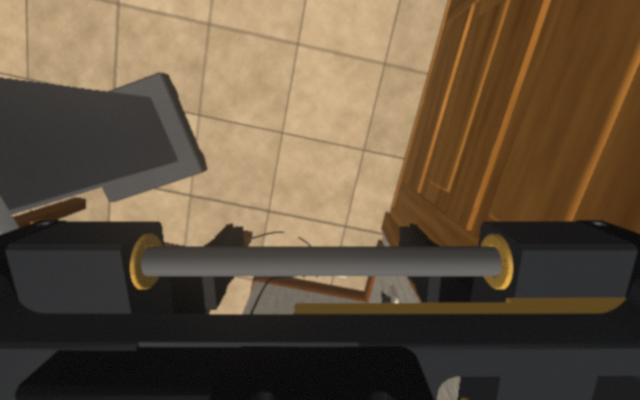

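```bash
python3 - <<'E'
from ramp import *
zt=load('pics/top0.npz');zs=load('pics/scene0.npz')
P=np.vstack([worldmap(z)[z['d']>0] for z in (zt,zs)])
P=P[(abs(P[:,0]-.6)<.4)&(abs(P[:,1])<.4)]
# slice occupancy plots z bands
ims=[]
for lo,hi in [(.05,.1),(.1,.2),(.2,.35),(.35,.8)]:
    im=np.full((300,390,3),255,np.uint8)
    k=(P[:,2]>lo)&(P[:,2]<hi)
    for p in P[k]:
        r=int((.95-p[0])*400);c=int((.35-p[1])*500)
        r=int((.95-p[0])*420)
        c=int((.4-p[1])*420)
        if 0<=r<300 and 0<=c<390: cv2.circle(im,(c,r),2,(0,0,0),-1)
    for X in np.arange(.3,.95,.1):
        cv2.line(im,(0,int((.95-X)*420)),(389,int((.95-X)*420)),(0,0,255) if abs(X-.6)<.01 else (200,200,255),1)
    for Y in np.arange(-.5,.41,.1):
        cv2.line(im,(int((.4-Y)*420),0),(int((.4-Y)*420),299),(255,0,0) if abs(Y)<.01 else (255,200,200),1)
    q=np.load('q.npy')
    c4=r2w(q,np.array([[-.108,-.053,0],[.108,-.053,0],[.108,.053,0],[-.108,.053,0]]))
    pts=np.array([[int((.4-y)*420),int((.95-x)*420)] for x,y,_ in c4])
    cv2.polylines(im,[pts],True,(0,160,0),2)
    cv2.putText(im,f'{lo}-{hi}',(5,290),0,.5,(0,0,0),1)
    ims.append(im)
cv2.imwrite('pics/slices.png',np.vstack([np.hstack(ims[:2]),np.hstack(ims[2:])]))
E
```

```text
(no output)
```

View pics/slices.png

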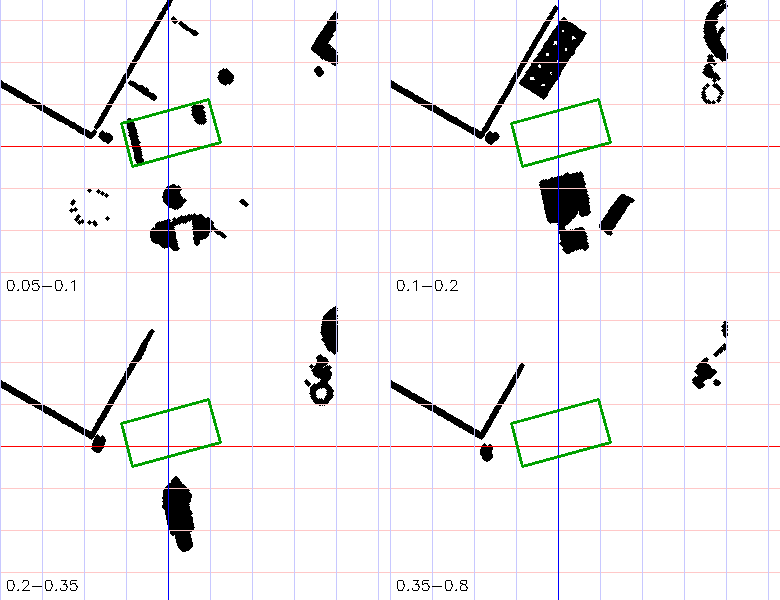

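The obstacle map shows these hazards:
- The wall corner is at about (0.625, 0.185), with a brown hose in front of it at about (0.62, 0.15) that rises above 0.7 m.
- The microscope stands 0.34 m tall at about (0.37–0.53, -0.04).
- The test-tube rack is at x > 0.715, about 0.115 m tall.
- The lamp is at (0.75, -0.13), and the blue slab's top is about 3 cm high.

I'll retract and rise first, then swing round at a small radius. I'll push with the outer face of the leading finger.

play_rows(plan=[[0,-0.68,-0.65,0,0,0],[0,-0.68,-0.65,0,0,0],[0,-0.68,-0.65,0,0,0],[0,-0.68,-0.65,0,0,0],[0,-0.68,-0.65,0,0,0]], grip=40)

```text
time: 0.78
tcp_pos: [0.1306, 0.3986, 0.6007]
orientation: [0.158, 0.987, -0.0, 0.0]
force: [1.0, 0.7, 0.2]
width: 0.525
```

```bash
cat > plan.py <<'E'
import numpy as np
from scipy.spatial.transform import Rotation as R
def rows(p0,q0,P,Q=None):
    """list of target positions / quats -> rows"""
    p=np.array(p0,float);r=R.from_quat(q0);out=[]
    for i,t in enumerate(P):
        s=r.inv().apply(np.array(t)-p)/.06; rv=np.zeros(3)
        if Q is not None: rv=(r.inv()*Q[i]).as_rotvec()/np.pi
        row=np.r_[s,rv].round(3); out.append(row.tolist())
        p=p+r.apply(row[:3]*.06); r=r*R.from_rotvec(row[3:]*np.pi)
    return out,p,r
def down(yaw): # tool down with y axis at yaw
    y=np.array([np.cos(yaw),np.sin(yaw),0]);z=np.array([0,0,-1.]);x=np.cross(y,z)
    return R.from_matrix(np.c_[x,y,z])
E
python3 - <<'E'
from plan import *
from rig import *
s=sense();print(s['qpos'].round(4),s['tcp_pos'].round(4))
p=np.array([.1306,.3986,.6007]);r0=np.hypot(p[0],p[1]);a0=np.arctan2(p[1],p[0]);a1=np.radians(-12)
y0=np.radians(71.85);y1=np.radians(105.2-180)
f=np.linspace(0,1,17)[1:]
P=[[r0*np.cos(a0+(a1-a0)*t),r0*np.sin(a0+(a1-a0)*t),.6007] for t in f]
Q=[down(y0+(y1-y0)*t) for t in f]
o,pp,rr=rows(p,s['orientation'],P,Q)
for x in o:print(x)
print(pp)
E
```

```text
[ 1.0657e+00 -3.3370e-01  1.6977e+00 -1.0000e-04  1.7777e+00 -1.8840e-01] [0.1306 0.3986 0.6007]
[-0.639, -0.029, 0.0, -0.0, 0.0, 0.051]
[-0.639, 0.015, 0.0, -0.0, 0.0, 0.051]
[-0.636, 0.058, 0.0, -0.0, 0.0, 0.051]
[-0.631, 0.102, 0.0, -0.0, 0.0, 0.051]
[-0.623, 0.146, 0.0, -0.0, 0.0, 0.051]
[-0.611, 0.188, 0.0, -0.0, 0.0, 0.051]
[-0.597, 0.229, 0.0, -0.0, 0.0, 0.05]
[-0.58, 0.268, 0.0, 0.0, 0.0, 0.051]
[-0.561, 0.307, 0.001, 0.0, 0.0, 0.051]
[-0.538, 0.345, -0.0, 0.0, 0.0, 0.051]
[-0.513, 0.381, -0.0, 0.0, 0.0, 0.051]
[-0.486, 0.415, -0.0, 0.0, 0.0, 0.051]
[-0.456, 0.448, -0.0, 0.0, 0.0, 0.051]
[-0.425, 0.479, -0.0, 0.0, 0.0, 0.051]
[-0.39, 0.506, 0.0, 0.0, 0.0, 0.051]
[-0.355, 0.531, 0.0, 0.0, 0.0, 0.051]
[ 0.41028541 -0.08717956  0.60070761]
```

play_rows(plan=[[-0.64,-0.03,0,0,0,0.051],[-0.64,0.015,0,0,0,0.051],[-0.635,0.06,0,0,0,0.051],[-0.63,0.1,0,0,0,0.051],[-0.62,0.145,0,0,0,0.051]])

```text
time: 1.4
tcp_pos: [0.2945, 0.3006, 0.5994]
orientation: [0.533, 0.846, -0.0, -0.0]
force: [0.2, -0.0, -0.2]
width: 0.456
```

play_rows(plan=[[-0.61,0.19,0,0,0,0.051],[-0.6,0.23,0,0,0,0.051],[-0.58,0.27,0,0,0,0.051],[-0.56,0.305,0,0,0,0.051],[-0.54,0.345,0,0,0,0.051]])

```text
time: 2.02
tcp_pos: [0.3962, 0.1397, 0.5994]
orientation: [0.82, 0.572, -0.0, -0.0]
force: [1.4, -0.2, 0.1]
width: 0.461
```

play_rows(plan=[[-0.51,0.38,0,0,0,0.051],[-0.485,0.415,0,0,0,0.051],[-0.455,0.45,0,0,0,0.051],[-0.425,0.48,0,0,0,0.051],[-0.39,0.505,0,0,0,0.051]])

```text
time: 2.65
tcp_pos: [0.4162, -0.0492, 0.5994]
orientation: [0.978, 0.207, -0.0, -0.0]
force: [-0.3, -0.2, -0.3]
width: 0.461
```

```bash
python3 - <<'E'
from plan import *
from ramp import *
from rig import *
s=sense();q=np.load('q.npy');print(s['qpos'].round(3))
t=r2w(q,[-.149,-.024,.40])[0];print(t)
mid=r2w(q,[-.149,-.024,.58])[0]
p=s['tcp_pos'];Qf=down(q[2]-np.pi)
P=[p+(mid-p)*i/6 for i in range(1,7)]+[mid+(t-mid)*i/4 for i in range(1,5)]
o,pp,rr=rows(p,s['orientation'],P,[Qf]*10)
for x in o:print(x)
print(pp,t,rr.as_quat())
E
```

```text
[-0.306 -0.335  1.701  0.     1.776  0.848]
[ 0.69474147 -0.14429963  0.4       ]
[0.601, 0.554, 0.054, -0.0, 0.0, 0.048]
[0.677, 0.458, 0.053, -0.0, 0.0, 0.0]
[0.678, 0.458, 0.054, -0.0, 0.0, 0.0]
[0.677, 0.458, 0.053, -0.0, 0.0, 0.0]
[0.678, 0.457, 0.054, -0.0, 0.0, 0.0]
[0.677, 0.458, 0.053, -0.0, 0.0, 0.0]
[0.0, 0.0, 0.75, -0.0, 0.0, 0.0]
[0.001, 0.001, 0.75, -0.0, 0.0, 0.0]
[-0.0, -0.0, 0.75, -0.0, 0.0, 0.0]
[0.0, -0.0, 0.75, -0.0, 0.0, 0.0]
[ 0.6947367  -0.14430407  0.4000187 ] [ 0.69474147 -0.14429963  0.4       ] [ 9.91212338e-01  1.32280182e-01 -2.11453266e-04 -1.02938067e-04]
```

play_rows(plan=[[0.6,0.555,0.054,0,0,0.048],[0.677,0.458,0.054,0,0,0],[0.678,0.458,0.054,0,0,0],[0.677,0.458,0.054,0,0,0],[0.678,0.458,0.054,0,0,0]])

```text
time: 3.28
tcp_pos: [0.6504, -0.1266, 0.5829]
orientation: [0.991, 0.135, -0.0, -0.0]
force: [-0.1, 0.5, 0.8]
width: 0.462
```

play_rows(plan=[[0.677,0.458,0.054,0,0,0],[0,0,0.75,0,0,0],[0,0,0.75,0,0,0],[0,0,0.75,0,0,0],[0,0,0.75,0,0,0]])

```text
time: 3.9
tcp_pos: [0.6952, -0.1416, 0.3982]
orientation: [0.991, 0.135, -0.0, -0.0]
force: [-0.1, 0.1, 0.9]
width: 0.463
```

```bash
python3 - <<'E'
from rig import *
import cv2,numpy as np
s=sense();print(s['tcp_pos'],s['orientation'],s['qpos'].round(3))
for n in ["wrist","top","scene"]:
    m=camera_model(n);p,d=camera(n); cv2.imwrite(f"pics/{n}1.png",p[:,:,::-1]); np.savez(f"pics/{n}1.npz",p=p,d=d,**m)
E
```

```text
[ 0.6952018  -0.14159374  0.39816391] [ 9.90854238e-01  1.34935730e-01 -4.27884600e-04 -2.11926597e-04] [-0.312  0.426  1.283  0.     1.434  0.988]
```

View pics/wrist1.png

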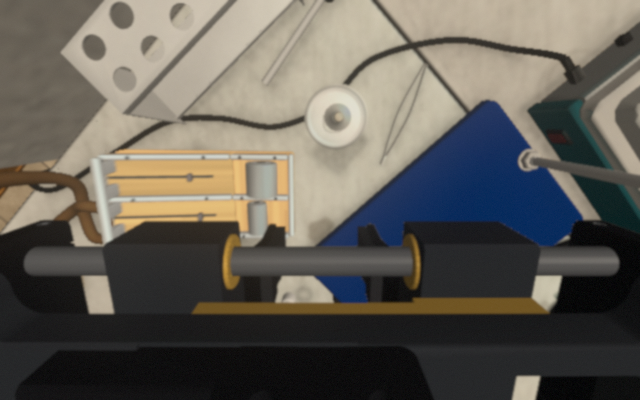

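View pics/scene1.png

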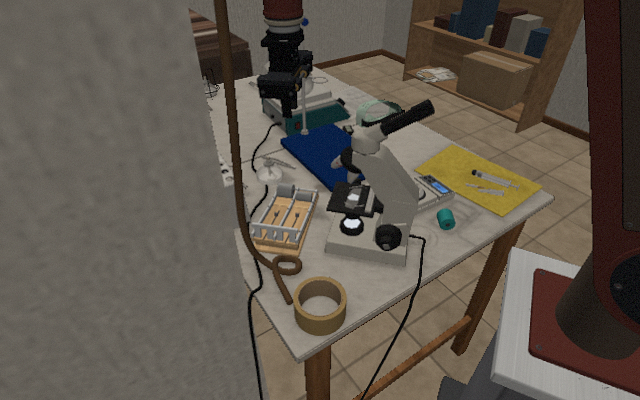

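View pics/top1.png

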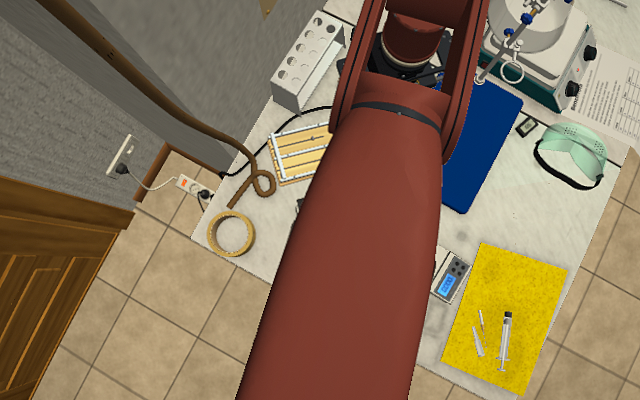

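```bash
python3 - <<'E'
from ramp import *
z=load('pics/top1.npz');W=worldmap(z)
P=W[z['d']>0]
q1=-.312;c,s=np.cos(q1),np.sin(q1)
L=np.c_[P[:,0]*c+P[:,1]*s,-P[:,0]*s+P[:,1]*c,P[:,2]]
for rho in np.arange(.2,.8,.06):
    k=(abs(L[:,0]-rho)<.01)&(L[:,2]>.4)&(abs(L[:,1])<.25)
    if k.sum():
        l=L[k];print(rho.round(2),'lat',l[:,1].min().round(3),l[:,1].max().round(3),'z max',l[:,2].max().round(3),'at lat',l[l[:,2].argmax(),1].round(3), 'edge z',l[l[:,1].argmin(),2].round(3))
w=load('pics/wrist1.npz');q=np.load('q.npy')
im=w['p'][:,:,::-1].copy()
def ln(a,b,col):
    pts=proj(w,r2w(q,np.vstack([a,b])));cv2.line(im,*[tuple(int(round(v)) for v in p) for p in pts],col,1)
for y in(-.003,.003,-.045,.045): ln(deck2ramp([0,y,.012]),deck2ramp([.128,y,.012]),(0,0,255));ln([-.104,y,.028],[-.038,y,.028],(0,0,255))
ln([-.038,-.045,.016],[-.038,.045,.016],(0,255,0));ln(deck2ramp([.128,-.045,.032]),deck2ramp([.128,.045,.032]),(255,0,0));ln([-.104,-.045,.02],[-.104,.045,.02],(255,0,255))
cv2.imwrite('pics/wrist1z.png',cv2.resize(im[130:260,80:320],None,fx=3.3,fy=3.3,interpolation=cv2.INTER_CUBIC))
E
```

```text
0.32 lat 0.021 0.14 z max 0.692 at lat 0.085 edge z 0.67
0.38 lat 0.02 0.139 z max 0.675 at lat 0.089 edge z 0.655
0.44 lat 0.024 0.137 z max 0.656 at lat 0.085 edge z 0.634
0.5 lat 0.02 0.139 z max 0.638 at lat 0.081 edge z 0.588
0.56 lat 0.02 0.139 z max 0.618 at lat 0.088 edge z 0.612
0.62 lat 0.02 0.139 z max 0.61 at lat 0.133 edge z 0.605
0.68 lat 0.036 0.122 z max 0.587 at lat 0.037 edge z 0.568
```

View pics/wrist1z.png

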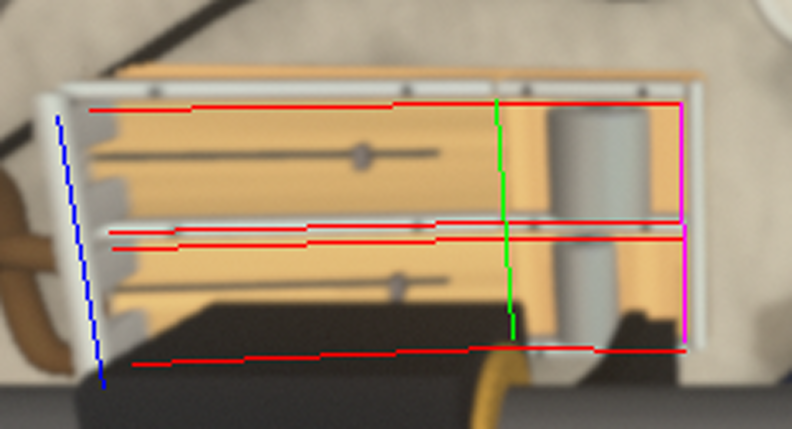

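```bash
python3 - <<'E'
from ramp import *
w=load('pics/wrist1.npz');q0=np.load('q.npy')
obs=np.array([[691,228],[693,340],[120,231],[500,90],[690,90],[120,90],[508,160],[400,226]])/3.3-.35+np.array([80,130])
mod=np.vstack([[-.104,0,.026],[-.104,.045,.020],deck2ramp([.12,0,.012]),[-.038,-.048,.028],[-.104,-.048,.028],deck2ramp([.12,-.048,.012]),[-.038,-.024,.016],deck2ramp([.035,0,.012])])
wt=np.array([[1,1],[1,0],[0,1],[0,1],[1,1],[0,1],[1,0],[0,1]])
f=lambda q:((proj(w,r2w(q,mod))-obs)*wt).ravel()
r=least_squares(f,q0);q=r.x;print(q,np.degrees(q[2]),q-q0);print(f(q).reshape(-1,2).round(2));np.save('qw.npy',q)
im=w['p'][:,:,::-1].copy()
im=cv2.resize(im[130:260,80:320],None,fx=3.3,fy=3.3,interpolation=cv2.INTER_CUBIC)
def ln(a,b,col):
    pts=(proj(w,r2w(q,np.vstack([a,b])))-[80,130]+.35)*3.3;cv2.line(im,*[tuple(int(round(v)) for v in p) for p in pts],col,1)
for y in(-.003,.003,-.045,.045): ln(deck2ramp([0,y,.012]),deck2ramp([.128,y,.012]),(0,0,255));ln([-.104,y,.028],[-.038,y,.028],(0,0,255))
ln([-.038,-.045,.016],[-.038,.045,.016],(0,255,0));ln(deck2ramp([.128,-.045,.032]),deck2ramp([.128,.045,.032]),(255,0,0));ln(deck2ramp([.128,-.045,0]),deck2ramp([.128,.045,0]),(255,0,0));ln([-.104,-.045,.02],[-.104,.045,.02],(255,0,255))
cv2.imwrite('pics/wrist1y.png',im)
# roller from wrist depth
W=worldmap(w).reshape(-1,3);ok=w['d'].ravel()>0
c,sn=np.cos(q[2]),np.sin(q[2]);L=np.c_[(W[:,0]-q[0])*c+(W[:,1]-q[1])*sn,-(W[:,0]-q[0])*sn+(W[:,1]-q[1])*c,W[:,2]]
P=L[ok&(abs(L[:,1]+.024)<.013)&(L[:,0]>-.098)&(L[:,0]<-.045)&(L[:,2]>.036)]
g=least_squares(lambda a:np.hypot(P[:,0]-a[0],P[:,2]-a[1])-.018,[-.076,.034]);print(len(P),g.x,np.abs(g.fun).mean())
P=L[ok&(abs(L[:,1]+.024)<.025)&(L[:,0]>-.098)&(L[:,0]<-.045)&(L[:,2]>.046)];print('y ext',np.percentile(P[:,1],[1,50,99]))
E
```

```text
[ 0.63573578 -0.00947971  1.82686327] 104.67155499294236 [ 0.00318874 -0.00268955 -0.00898929]
[[-0.17 -0.59]
 [ 0.08 -0.  ]
 [ 0.    0.03]
 [-0.   -0.23]
 [-0.45  0.69]
 [ 0.   -0.08]
 [ 0.57 -0.  ]
 [ 0.    0.12]]
1581 [-0.06992884  0.18115417] 0.10570204816000155
y ext [-0.04894719 -0.04670757 -0.01080216]
```

View pics/wrist1y.png

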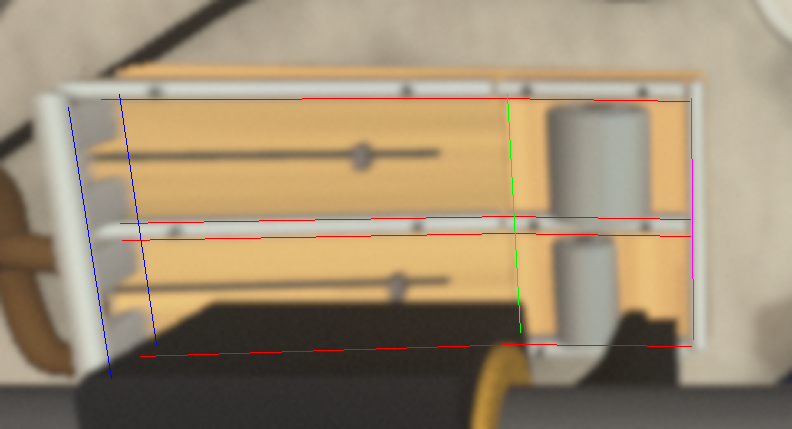

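```bash
python3 - <<'E'
from ramp import *
from plan import *
w=load('pics/wrist1.npz');q=np.load('qw.npy')
W=worldmap(w).reshape(-1,3);ok=w['d'].ravel()>0
c,sn=np.cos(q[2]),np.sin(q[2]);L=np.c_[(W[:,0]-q[0])*c+(W[:,1]-q[1])*sn,-(W[:,0]-q[0])*sn+(W[:,1]-q[1])*c,W[:,2]]
P=L[ok&(abs(L[:,1]+.024)<.013)&(L[:,0]>-.098)&(L[:,0]<-.045)&(L[:,2]>.036)&(L[:,2]<.06)]
g=least_squares(lambda a:np.hypot(P[:,0]-a[0],P[:,2]-a[1])-.018,[-.076,.034],loss='soft_l1',f_scale=.002);print(len(P),g.x,np.abs(g.fun).mean())
q=np.array([.6345,-.0083,1.830]);np.save('q.npy',q)
p=[.6952,-.1416,.3982];Q0=R.from_quat([.99085,.13494,0,0])
t=r2w(q,[-.152,-.024,.26])[0];t2=r2w(q,[-.152,-.024,.208])[0];print(t,p)
o,pp,rr=rows(p,Q0.as_quat(),[np.array(p)+(t-p)*i/3 for i in(1,2,3)]+[(t+t2)/2,t2],[down(q[2]-np.pi)]*5)
for x in o:print(x)
E
```

```text
729 [-0.07362929  0.03444082] 0.00048673579159016513
[ 0.69665752 -0.14907089  0.26      ] [0.6952, -0.1416, 0.3982]
[-0.003, 0.042, 0.768, 0.0, 0.0, 0.004]
[-0.003, 0.042, 0.768, 0.0, 0.0, -0.0]
[-0.003, 0.043, 0.767, 0.0, 0.0, -0.0]
[0.0, -0.0, 0.434, 0.0, 0.0, -0.0]
[0.0, -0.0, 0.433, 0.0, 0.0, -0.0]
```

play_rows(plan=[[-0.003,0.042,0.768,0,0,0.004],[-0.003,0.042,0.768,0,0,0],[-0.003,0.043,0.767,0,0,0],[0,0,0.434,0,0,0],[0,0,0,0,0,0]])

```text
time: 4.68
tcp_pos: [0.6969, -0.1492, 0.2359]
orientation: [0.992, 0.129, -0.001, -0.0]
force: [0.2, -0.1, -0.3]
width: 0.462
```

```bash
python3 - <<'E'
from rig import *
import cv2,numpy as np
s=sense();print(s['tcp_pos'],s['orientation'],s['qpos'].round(3),s['width'])
for n in ["wrist","scene"]:
    m=camera_model(n);p,d=camera(n); cv2.imwrite(f"pics/{n}2.png",p[:,:,::-1]); np.savez(f"pics/{n}2.npz",p=p,d=d,**m)
cv2.imwrite('pics/scene2z.png',cv2.resize(p[60:280,220:400,::-1],None,fx=2.7,fy=2.7,interpolation=cv2.INTER_CUBIC))
E
```

```text
[ 0.69688445 -0.14921787  0.23588206] [ 9.91689545e-01  1.28650941e-01 -7.87353066e-04 -4.01969755e-04] [-0.321  0.575  1.393  0.     1.175  0.991] 0.46193682928056684
```

View pics/wrist2.png

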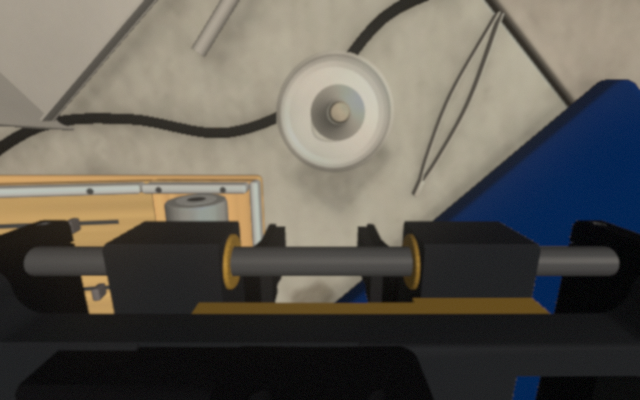

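View pics/scene2z.png

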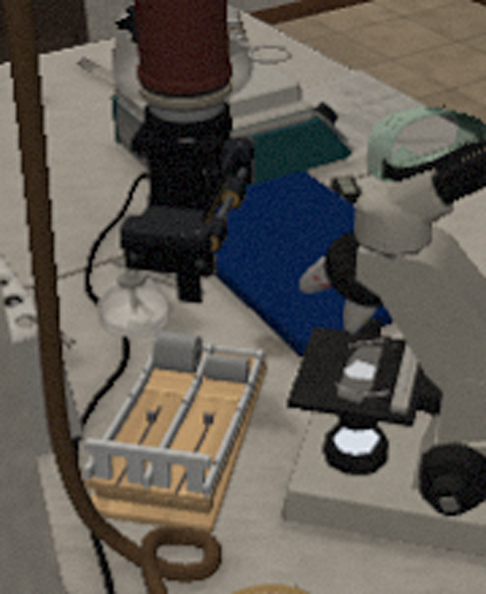

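play_rows(plan=[[0,0,0.22,0,0,0],[0,0,0.22,0,0,0],[0,0,0,0,0,0]])

```text
time: 5.15
tcp_pos: [0.696, -0.1489, 0.2077]
orientation: [0.992, 0.129, -0.002, -0.001]
force: [0.8, 0.5, 0.3]
width: 0.459
```

```bash
cat > look.py <<'E'
import sys
from rig import *
from ramp import *
from plan import *
tag=sys.argv[1]
s=sense();q=np.load('q.npy');t=s['tcp_pos'];c,sn=np.cos(q[2]),np.sin(q[2])
print('t',s['time'],'tcp',t.round(4),'tip z',(t[2]-.182).round(4),'F',s['force'].round(2))
d=t[:2]-q[:2];rx=d[0]*c+d[1]*sn;ry=-d[0]*sn+d[1]*c
print('ramp x,y of tcp',rx.round(4),ry.round(4),'face x',(rx+.035).round(4))
fwd=np.array([c,sn,0]);r=R.from_quat(s['orientation'])
print('fwd in tool',r.inv().apply(fwd).round(4),'left',r.inv().apply([-sn,c,0]).round(3))
for n in sys.argv[2:]:
    m=camera_model(n);p,dd=camera(n);np.savez(f"pics/{n}{tag}.npz",p=p,d=dd,**m)
    z=dict(m,p=p)
    u=proj(z,r2w(q,[0,-.01,.04]))[0].astype(int)
    a,b=(45,60) 
    y0=max(0,u[1]-b);x0=max(0,u[0]-75)
    cv2.imwrite(f'pics/{n}{tag}.png',cv2.resize(p[y0:y0+100,x0:x0+150,::-1],None,fx=5,fy=5,interpolation=cv2.INTER_CUBIC));print(n,'crop',x0,y0)
E
python3 look.py 3 scene top
```

```text
t 5.15 tcp [ 0.696  -0.1489  0.2077] tip z 0.0257 F [0.8  0.52 0.31]
ramp x,y of tcp -0.1516 -0.0234 face x -0.1166
fwd in tool [-0.001  -1.      0.0018] left [-1.     0.001  0.003]
scene crop 208 148
top crop 243 81
```

View pics/scene3.png

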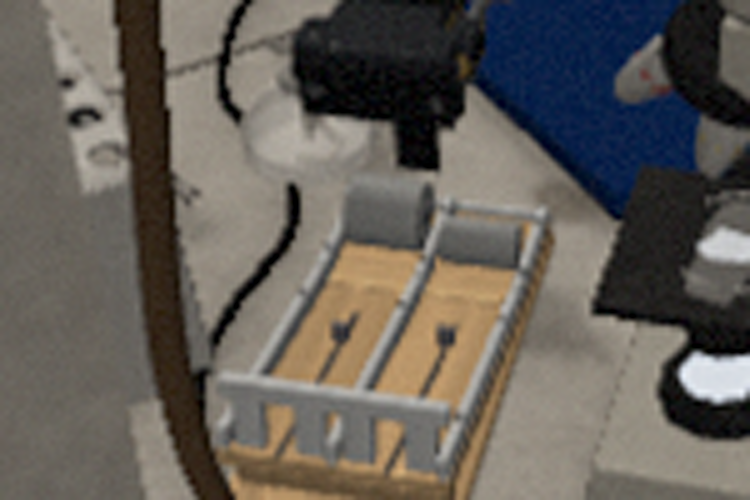

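View pics/top3.png

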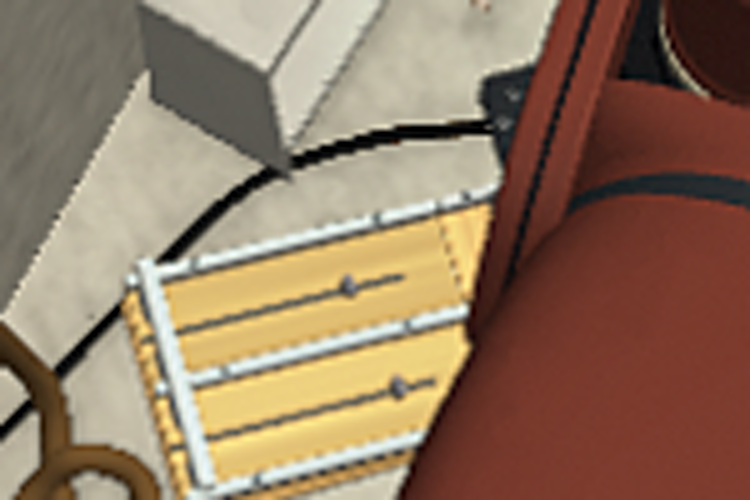

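play_rows(plan=[[0,-0.083,0,0,0,0],[0,-0.083,0,0,0,0],[0,-0.083,0,0,0,0],[0,-0.03,0,0,0,0],[0,0,0,0,0,0]])

```text
time: 5.88
tcp_pos: [0.6926, -0.1327, 0.2098]
orientation: [0.992, 0.129, 0.0, 0.0]
force: [0.0, -0.5, -0.4]
width: 0.459
```

```bash
python3 look.py 4 scene
```

```text
t 5.875 tcp [ 0.6926 -0.1327  0.2098] tip z 0.0278 F [ 0.   -0.52 -0.38]
ramp x,y of tcp -0.1352 -0.0242 face x -0.1002
fwd in tool [-8.e-04 -1.e+00 -1.e-04] left [-1.     0.001 -0.   ]
scene crop 208 148
```

View pics/scene4.png

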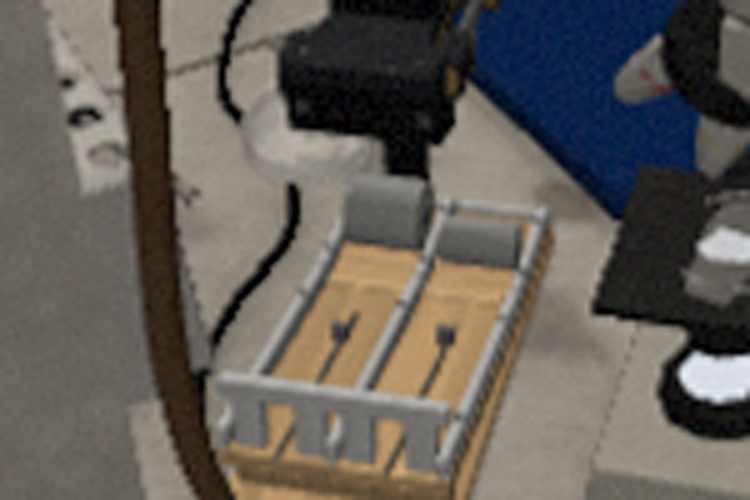

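play_rows(plan=[[0,-0.025,0.015,0,0,0],[0,-0.025,0.015,0,0,0],[0,-0.025,0,0,0,0],[0,-0.025,0,0,0,0],[0,-0.025,0,0,0,0]])

```text
time: 6.55
tcp_pos: [0.6906, -0.1256, 0.2079]
orientation: [0.992, 0.129, 0.0, 0.0]
force: [-0.3, -0.1, 0.2]
width: 0.462
```

```bash
python3 look.py 5 scene
```

```text
t 6.55 tcp [ 0.6906 -0.1256  0.2079] tip z 0.0259 F [-0.28 -0.11  0.18]
ramp x,y of tcp -0.1278 -0.0242 face x -0.0928
fwd in tool [-1.1e-03 -1.0e+00 -1.0e-04] left [-1.     0.001 -0.   ]
scene crop 208 148
```

View pics/scene5.png

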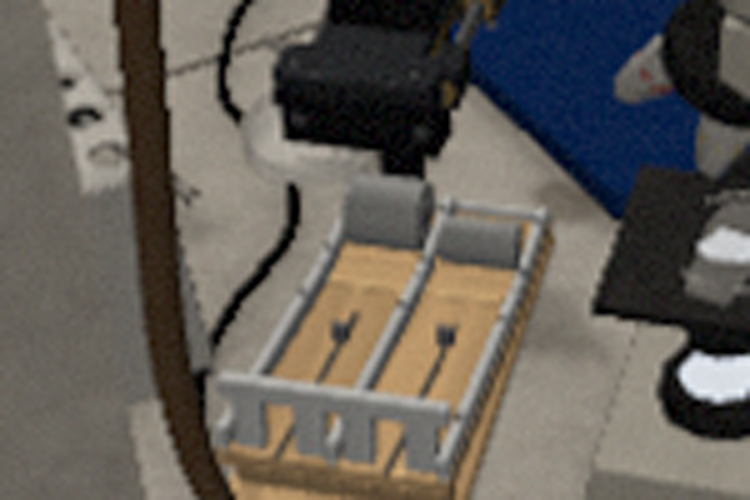

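play_rows(plan=[[0,-0.033,0,0,0,0],[0,-0.033,0,0,0,0],[0,-0.033,0,0,0,0],[0,-0.033,0,0,0,0],[0,-0.033,0,0,0,0]])

```text
time: 7.22
tcp_pos: [0.6881, -0.116, 0.2079]
orientation: [0.992, 0.129, 0.0, 0.0]
force: [1.2, -0.5, -0.7]
width: 0.458
```

```bash
python3 look.py 6 scene
```

```text
t 7.225 tcp [ 0.6881 -0.116   0.2079] tip z 0.0259 F [ 1.23 -0.5  -0.71]
ramp x,y of tcp -0.1178 -0.0242 face x -0.0828
fwd in tool [-0.001 -1.    -0.   ] left [-1.     0.001 -0.   ]
scene crop 208 148
```

View pics/scene6.png

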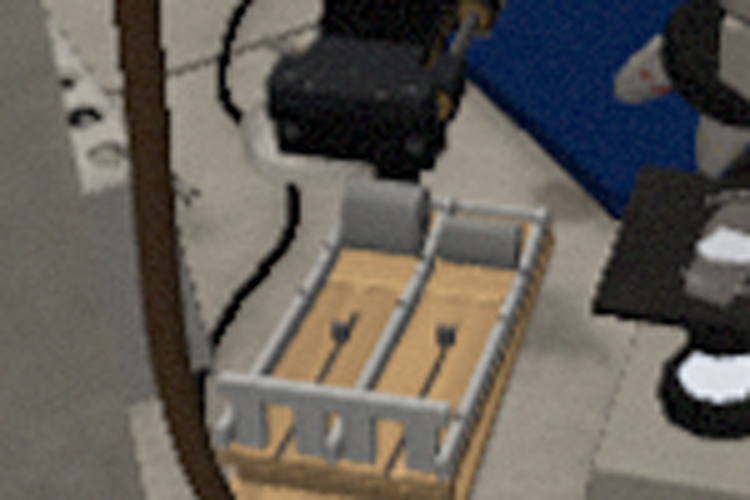

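```bash
cat > track.py <<'E'
import sys
from ramp import *
q=np.load('q.npy')
def roller(f,cx,verbose=False):
    z=load(f);W=worldmap(z).reshape(-1,3);ok=z['d'].ravel()>0
    c,sn=np.cos(q[2]),np.sin(q[2]);L=np.c_[(W[:,0]-q[0])*c+(W[:,1]-q[1])*sn,-(W[:,0]-q[0])*sn+(W[:,1]-q[1])*c,W[:,2]]
    col=z['p'].reshape(-1,3).astype(int)
    g=least_squares
    def zc(x): # axis height as function of ramp x
        return .034 if x<-.0393 else .034+(x+.0393)*np.tan(.14)
    x=cx
    grey=(col.max(1)-col.min(1)<25)&(col.mean(1)>60)
    for it in range(4):
        m=ok&grey&(abs(L[:,1]+.024)<.015)&(abs(np.hypot(L[:,0]-x,L[:,2]-zc(x))-.018)<.006)&(L[:,2]>zc(x)-.004)
        P=L[m]
        r=g(lambda a:np.hypot(P[:,0]-a[0],P[:,2]-zc(a[0])-a[1])-.018,[x,0],loss='soft_l1',f_scale=.002);x=r.x[0]
    return x,r.x[1],m.sum(),np.abs(r.fun).mean()
if __name__=='__main__':
    for a in sys.argv[1:]:
        f,c=a.split(':');print(f,np.round(roller(f'pics/{f}.npz',float(c)),4))
E
python3 track.py scene0:-.075 scene4:-.075 scene5:-.075 scene6:-.073 top0:-.075 wrist1:-.075
```

```text
scene0 [-7.59e-02  1.00e-03  1.70e+02  1.20e-03]
scene4 [-7.57e-02  8.00e-04  1.74e+02  1.20e-03]
scene5 [-7.62e-02  1.10e-03  1.66e+02  1.20e-03]
scene6 [-7.12e-02  8.00e-04  1.68e+02  1.20e-03]
top0 [-7.42e-02 -1.70e-03  2.16e+02  1.20e-03]
wrist1 [-7.51e-02  4.00e-04  7.77e+02  5.00e-04]
```

play_rows(plan=[[0,-0.035,0,0,0,0],[0,-0.035,0,0,0,0],[0,-0.035,0,0,0,0],[0,-0.035,0,0,0,0],[0,-0.035,0,0,0,0]])

```text
time: 7.9
tcp_pos: [0.6854, -0.1059, 0.2079]
orientation: [0.992, 0.129, -0.0, 0.0]
force: [0.4, 0.7, 0.5]
width: 0.457
```

play_rows(plan=[[0,-0.035,0,0,0,0],[0,-0.035,0,0,0,0],[0,-0.035,0,0,0,0],[0,-0.035,0,0,0,0],[0,-0.035,0,0,0,0]])

```text
time: 8.52
tcp_pos: [0.6827, -0.0957, 0.2079]
orientation: [0.992, 0.129, -0.0, -0.0]
force: [0.7, 0.3, -0.4]
width: 0.457
```

```bash
python3 look.py 7 scene; python3 track.py scene7:-.05
```

```text
t 8.525 tcp [ 0.6827 -0.0957  0.2079] tip z 0.0259 F [ 0.7   0.25 -0.37]
ramp x,y of tcp -0.0968 -0.0242 face x -0.0618
fwd in tool [-0.0011 -1.      0.    ] left [-1.     0.001  0.   ]
scene crop 208 148
scene7 [-5.01e-02  9.00e-04  1.75e+02  1.10e-03]
```

View pics/scene7.png

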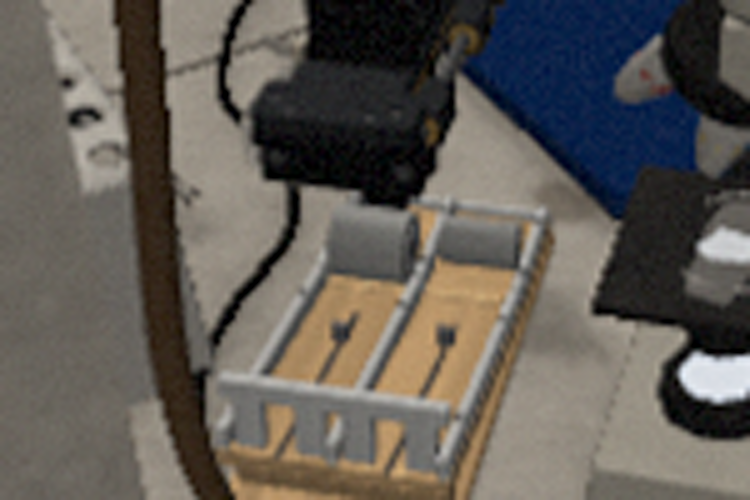

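play_rows(plan=[[0,-0.035,0,0,0,0],[0,-0.035,0,0,0,0],[0,-0.035,0,0,0,0],[0,-0.035,0,0,0,0],[0,-0.035,-0.002,0,0,0]])

```text
time: 9.2
tcp_pos: [0.68, -0.0856, 0.208]
orientation: [0.992, 0.129, -0.0, 0.0]
force: [1.0, -0.8, 0.2]
width: 0.459
```

play_rows(plan=[[0,-0.035,-0.005,0,0,0],[0,-0.035,-0.005,0,0,0],[0,-0.035,-0.005,0,0,0],[0,-0.035,-0.005,0,0,0],[0,-0.035,-0.005,0,0,0]])

```text
time: 9.82
tcp_pos: [0.6774, -0.0754, 0.2095]
orientation: [0.992, 0.129, 0.0, 0.0]
force: [-1.0, -1.2, 0.4]
width: 0.462
```

```bash
python3 look.py 8 scene; python3 track.py scene8:-.029
```

```text
t 9.825 tcp [ 0.6774 -0.0754  0.2095] tip z 0.0275 F [-1.04 -1.2   0.43]
ramp x,y of tcp -0.0759 -0.0242 face x -0.0409
fwd in tool [-0.0011 -1.     -0.    ] left [-1.     0.001 -0.   ]
scene crop 208 148
scene8 [-2.95e-02  1.20e-03  1.84e+02  1.10e-03]
```

View pics/scene8.png

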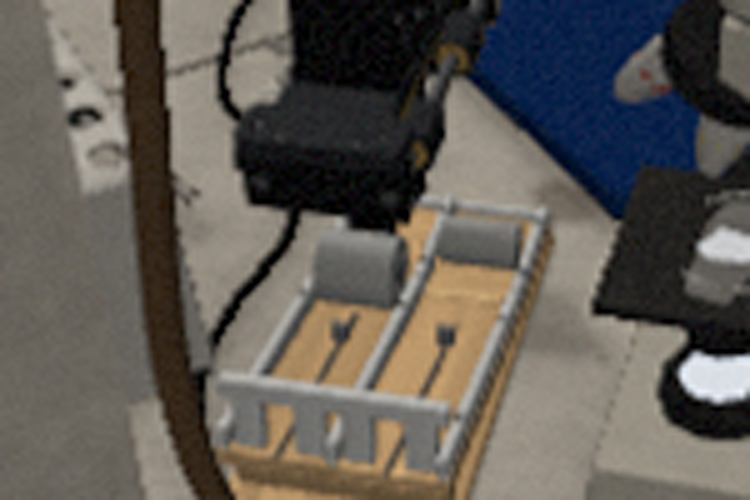

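play_rows(plan=[[0,-0.035,-0.005,0,0,0],[0,-0.035,-0.005,0,0,0],[0,-0.035,-0.005,0,0,0],[0,-0.035,-0.005,0,0,0],[0,-0.035,-0.005,0,0,0]])

```text
time: 10.5
tcp_pos: [0.6747, -0.0653, 0.211]
orientation: [0.992, 0.129, 0.0, 0.0]
force: [-0.6, -0.1, 0.9]
width: 0.459
```

play_rows(plan=[[0,-0.035,-0.005,0,0,0],[0,-0.035,-0.005,0,0,0],[0,-0.035,-0.005,0,0,0],[0,-0.035,-0.005,0,0,0],[0,-0.035,-0.005,0,0,0]])

```text
time: 11.12
tcp_pos: [0.6721, -0.0552, 0.2127]
orientation: [0.992, 0.129, 0.0, 0.0]
force: [0.0, -1.4, 0.6]
width: 0.46
```

play_rows(plan=[[0,-0.035,-0.005,0,0,0],[0,-0.035,-0.005,0,0,0],[0,-0.035,-0.005,0,0,0],[0,-0.035,-0.005,0,0,0],[0,-0.035,-0.005,0,0,0]])

```text
time: 11.75
tcp_pos: [0.6693, -0.045, 0.214]
orientation: [0.992, 0.129, -0.0, 0.0]
force: [0.1, -0.8, 0.7]
width: 0.459
```

```bash
python3 look.py 9 scene; python3 track.py scene9:.002
```

```text
t 11.75 tcp [ 0.6693 -0.045   0.214 ] tip z 0.032 F [ 0.05 -0.82  0.66]
ramp x,y of tcp -0.0444 -0.0243 face x -0.0094
fwd in tool [-0.0011 -1.     -0.    ] left [-1.     0.001  0.   ]
scene crop 208 148
scene9 [2.40e-03 9.00e-04 2.02e+02 1.20e-03]
```

View pics/scene9.png

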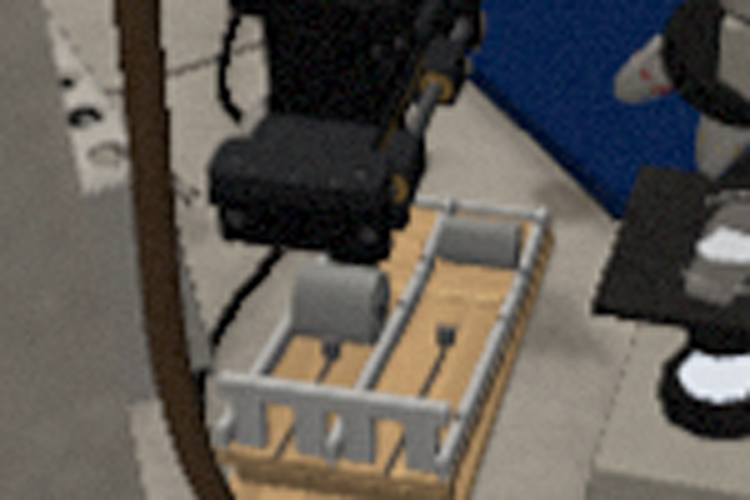

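play_rows(plan=[[0,-0.035,-0.005,0,0,0],[0,-0.035,-0.005,0,0,0],[0,-0.035,-0.005,0,0,0],[0,-0.035,-0.005,0,0,0],[0,-0.035,-0.005,0,0,0]])

```text
time: 12.42
tcp_pos: [0.6666, -0.0348, 0.2155]
orientation: [0.992, 0.129, 0.0, 0.0]
force: [0.7, -1.0, 0.6]
width: 0.462
```

play_rows(plan=[[0,-0.035,-0.005,0,0,0],[0,-0.035,-0.005,0,0,0],[0,-0.035,-0.005,0,0,0],[0,-0.035,-0.005,0,0,0],[0,-0.035,-0.005,0,0,0]])

```text
time: 13.05
tcp_pos: [0.664, -0.0246, 0.217]
orientation: [0.992, 0.129, -0.0, 0.0]
force: [0.6, -1.2, -0.0]
width: 0.457
```

play_rows(plan=[[0,-0.035,-0.005,0,0,0],[0,-0.035,-0.005,0,0,0],[0,-0.035,-0.005,0,0,0],[0,-0.035,-0.005,0,0,0],[0,-0.035,-0.005,0,0,0]])

```text
time: 13.68
tcp_pos: [0.6613, -0.0145, 0.2185]
orientation: [0.992, 0.129, -0.0, -0.0]
force: [-0.1, -0.9, -0.1]
width: 0.459
```

```bash
python3 look.py 10 scene; python3 track.py scene10:.034
```

```text
t 13.675 tcp [ 0.6613 -0.0145  0.2185] tip z 0.0365 F [-0.08 -0.95 -0.05]
ramp x,y of tcp -0.0129 -0.0243 face x 0.0221
fwd in tool [-0.0011 -1.      0.    ] left [-1.     0.001  0.   ]
scene crop 208 148
scene10 [3.37e-02 9.00e-04 2.13e+02 1.10e-03]
```

View pics/scene10.png

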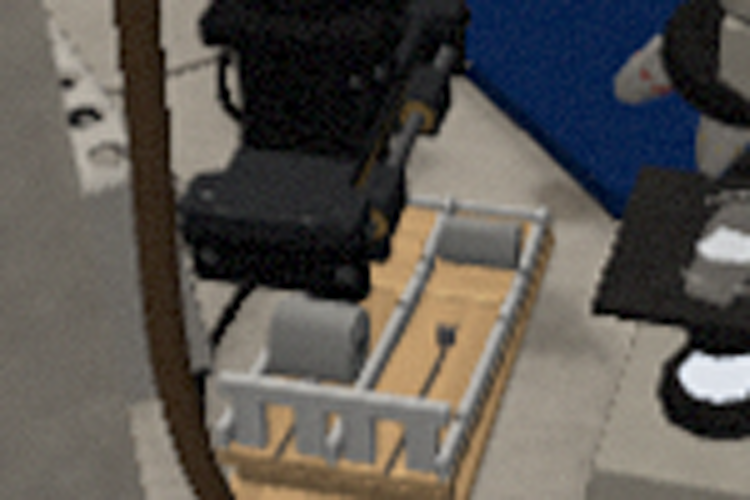

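play_rows(plan=[[0,-0.035,-0.005,0,0,0],[0,-0.035,-0.005,0,0,0],[0,-0.035,-0.005,0,0,0],[0,-0.035,-0.005,0,0,0],[0,-0.035,-0.005,0,0,0]])

```text
time: 14.35
tcp_pos: [0.6586, -0.0043, 0.22]
orientation: [0.992, 0.129, -0.0, -0.0]
force: [0.2, -1.6, 0.6]
width: 0.458
```

play_rows(plan=[[0,-0.035,-0.005,0,0,0],[0,-0.035,-0.005,0,0,0],[0,-0.035,-0.005,0,0,0],[0,-0.035,-0.005,0,0,0],[0,-0.035,-0.005,0,0,0]])

```text
time: 14.98
tcp_pos: [0.6559, 0.0058, 0.2215]
orientation: [0.992, 0.129, 0.0, 0.0]
force: [-0.0, -2.0, 0.6]
width: 0.462
```

play_rows(plan=[[0,-0.035,-0.005,0,0,0],[0,-0.035,-0.005,0,0,0],[0,-0.035,-0.005,0,0,0],[0,-0.02,-0.003,0,0,0]])

```text
time: 15.48
tcp_pos: [0.654, 0.0131, 0.2226]
orientation: [0.992, 0.129, -0.0, -0.0]
force: [0.1, -1.5, 0.0]
width: 0.464
```

```bash
python3 look.py 11 scene; python3 track.py scene11:.062
```

```text
t 15.475 tcp [0.654  0.0131 0.2226] tip z 0.0406 F [ 0.08 -1.48  0.01]
ramp x,y of tcp 0.0157 -0.0243 face x 0.0507
fwd in tool [-0.001 -1.     0.   ] left [-1.     0.001  0.   ]
scene crop 208 148
scene11 [6.30e-02 7.00e-04 1.41e+02 1.10e-03]
```

View pics/scene11.png

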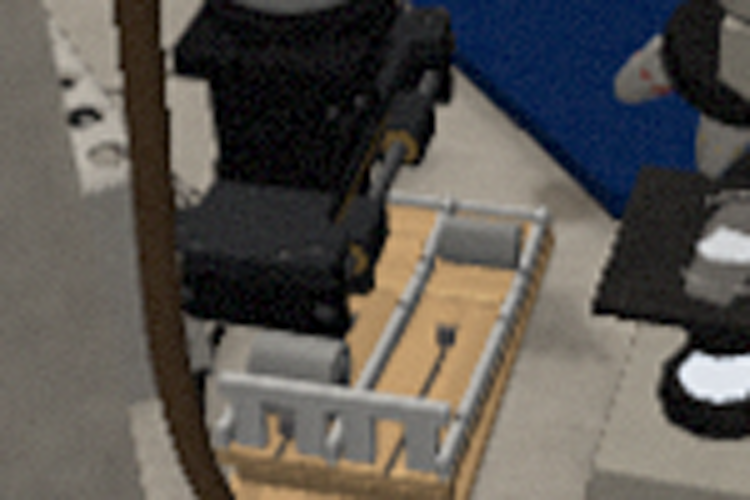

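play_rows(plan=[[0,-0.017,-0.0025,0,0,0],[0,-0.017,-0.0025,0,0,0],[0,-0.017,-0.0025,0,0,0]])

```text
time: 15.9
tcp_pos: [0.6532, 0.0159, 0.223]
orientation: [0.992, 0.129, -0.0, -0.0]
force: [1.0, -1.3, 0.5]
width: 0.462
```

play_rows(plan=[[0,-0.017,-0.0025,0,0,0]])

```text
time: 16.02
tcp_pos: [0.653, 0.0169, 0.2232]
orientation: [0.992, 0.129, -0.0, -0.0]
force: [-0.4, -1.0, 0.1]
width: 0.457
```

play_rows(plan=[[0,-0.017,-0.0025,0,0,0]])

```text
time: 16.15
tcp_pos: [0.6527, 0.0179, 0.2233]
orientation: [0.992, 0.129, 0.0, 0.0]
force: [0.6, -1.4, 0.3]
width: 0.46
```

```bash
python3 look.py 12 scene; python3 track.py scene12:.067
```

```text
t 16.15 tcp [0.6527 0.0179 0.2233] tip z 0.0413 F [ 0.64 -1.43  0.34]
ramp x,y of tcp 0.0207 -0.0243 face x 0.0557
fwd in tool [-0.0011 -1.     -0.    ] left [-1.     0.001 -0.   ]
scene crop 208 148
scene12 [6.76e-02 6.00e-04 1.34e+02 1.10e-03]
```

play_rows(plan=[[0,-0.01,-0.0015,0,0,0]])

```text
time: 16.32
tcp_pos: [0.6526, 0.0183, 0.2235]
orientation: [0.992, 0.129, 0.0, 0.0]
force: [0.9, -3.0, -0.1]
width: 0.457
```

play_rows(plan=[[0,-0.01,-0.0015,0,0,0]])

```text
time: 16.45
tcp_pos: [0.6526, 0.0185, 0.2235]
orientation: [0.992, 0.129, 0.0, 0.001]
force: [2.0, -5.0, -1.3]
width: 0.458
```

play_rows(plan=[[0,-0.01,-0.0015,0,0,0]])

```text
time: 16.58
tcp_pos: [0.6525, 0.0187, 0.2236]
orientation: [0.992, 0.129, 0.0, 0.001]
force: [2.9, -7.4, -1.9]
width: 0.455
```

play_rows(plan=[[0,0.006,0.006,0,0,0],[0,0,0,0,0,0],[0,0,0,0,0,0]])

```text
time: 16.95
tcp_pos: [0.6526, 0.0185, 0.2234]
orientation: [0.992, 0.129, 0.0, 0.001]
force: [0.2, -6.1, 0.4]
width: 0.458
```

```bash
python3 look.py 13 scene top wrist; python3 track.py scene13:.068 scene12:.068
```

```text
t 16.95 tcp [0.6526 0.0185 0.2234] tip z 0.0414 F [ 0.2  -6.14  0.37]
ramp x,y of tcp 0.0213 -0.0243 face x 0.0563
fwd in tool [-0.0013 -1.     -0.0013] left [-1.     0.001 -0.   ]
scene crop 208 148
top crop 243 81
wrist crop 284 203
scene13 [7.13e-02 1.00e-04 1.55e+02 1.90e-03]
scene12 [6.76e-02 6.00e-04 1.34e+02 1.10e-03]
```

View pics/scene13.png

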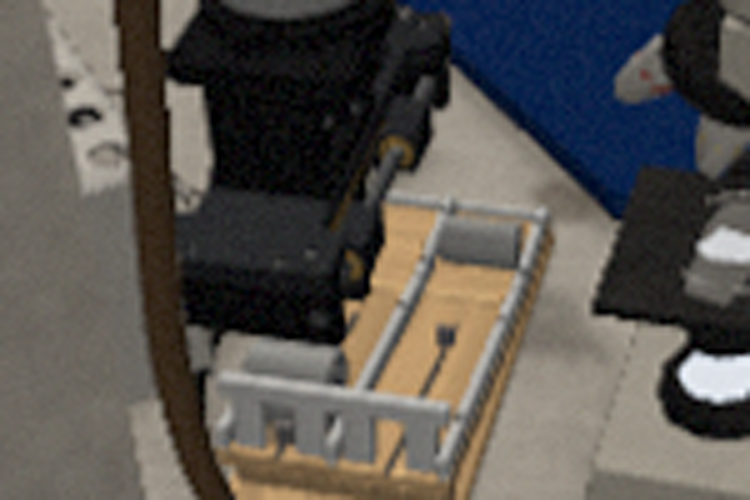

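View pics/top13.png

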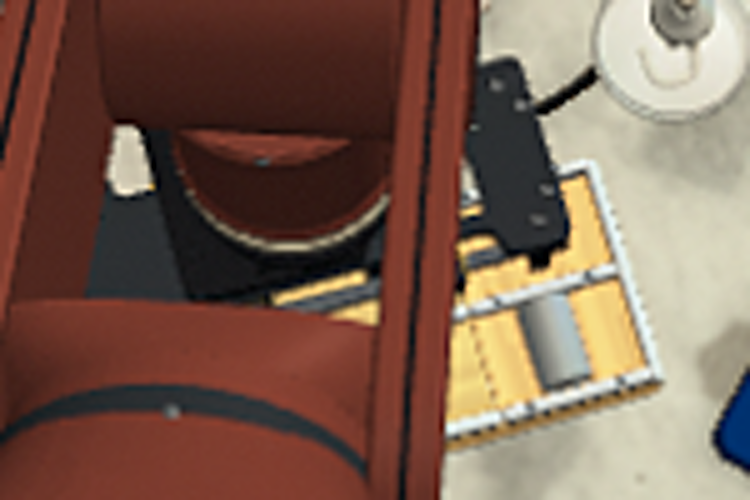

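View pics/wrist13.png

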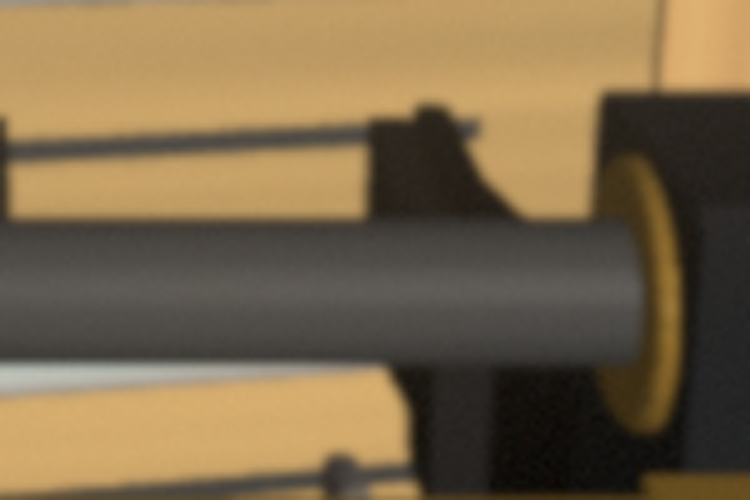

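```bash
python3 - <<'E'
from ramp import *
w=load('pics/wrist13.npz');cv2.imwrite('pics/w13f.png',w['p'][:,:,::-1])
a=load('pics/scene12.npz')['p'][200:250,240:300,::-1];b=load('pics/scene13.npz')['p'][200:250,240:300,::-1]
cv2.imwrite('pics/cmp.png',cv2.resize(np.hstack([a,b]),None,fx=6.5,fy=6.5,interpolation=cv2.INTER_CUBIC))
q=np.load('q.npy');print(proj(w,r2w(q,np.vstack([deck2ramp([.11,-.024,.036]),deck2ramp([.128,-.024,.032])]))))
E
```

```text
[[230.51195678 262.51312997]
 [193.80603322 261.15631407]]
```

View pics/w13f.png

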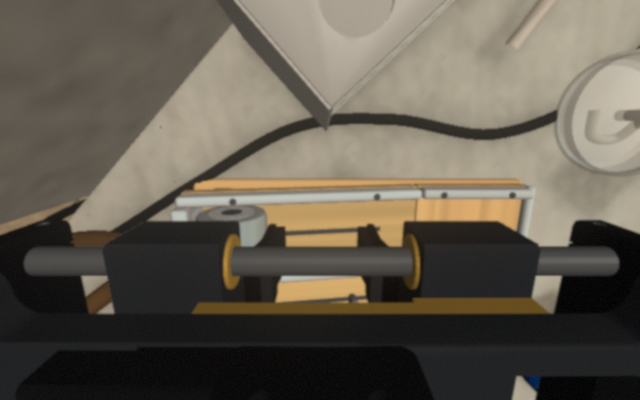

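View pics/cmp.png

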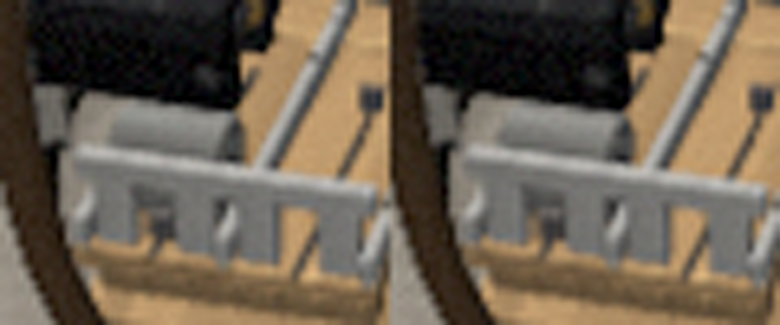

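play_rows(plan=[[0,0,0,0,0,0],[0,0,0,0,0,0],[0,0,0,0,0,0],[0,0,0,0,0,0]])

```text
time: 17.6
tcp_pos: [0.6526, 0.0185, 0.2234]
orientation: [0.992, 0.129, 0.0, 0.001]
force: [1.8, -5.1, 0.0]
width: 0.46
```

```bash
python3 look.py 14 scene wrist; python3 - <<'E'
from ramp import *
for n in('scene','wrist'):
    a=load(f'pics/{n}13.npz')['p'].astype(int);b=load(f'pics/{n}14.npz')['p'].astype(int)
    d=np.abs(a-b).max(2);print(n,d.mean(),(d>50).sum())
a=load('pics/scene0.npz')['p'];b=load('pics/scene14.npz')['p']
d=np.abs(a.astype(int)-b).max(2)
print('small roller diff',d[185:205,292:315].mean(), 'ref',d[100:130,450:500].mean())
E
```

```text
t 17.6 tcp [0.6526 0.0185 0.2234] tip z 0.0414 F [ 1.75 -5.13  0.  ]
ramp x,y of tcp 0.0213 -0.0243 face x 0.0563
fwd in tool [-0.0013 -1.     -0.0014] left [-1.     0.001 -0.   ]
scene crop 208 148
wrist crop 284 203
scene 3.993171875 1
wrist 1.73540625 0
small roller diff 16.934782608695652 ref 9.075333333333333
```

```bash
python3 - <<'E'
from ramp import *
q=np.load('q.npy')
a=load('pics/scene0.npz')['p'];b=load('pics/scene14.npz')['p']
cv2.imwrite('pics/sm.png',cv2.resize(np.hstack([a[175:240,275:330,::-1],b[175:240,275:330,::-1]]),None,fx=6,fy=6,interpolation=cv2.INTER_CUBIC))
for n in ('scene0','scene6','scene14'):
    z=load(f'pics/{n}.npz');W=worldmap(z).reshape(-1,3)
    c,sn=np.cos(q[2]),np.sin(q[2]);L=np.c_[(W[:,0]-q[0])*c+(W[:,1]-q[1])*sn,-(W[:,0]-q[0])*sn+(W[:,1]-q[1])*c,W[:,2]]
    P=L[(abs(L[:,1]-.024)<.014)&(L[:,2]>.024)&(L[:,2]<.05)&(L[:,0]<-.04)&(L[:,0]>-.1)]
    g=least_squares(lambda v:np.hypot(P[:,0]-v[0],P[:,2]-v[1])-.012,[-.068,.028],loss='soft_l1',f_scale=.002);print(n,len(P),g.x)
E
```

```text
scene0 104 [-0.06851208  0.029132  ]
scene6 102 [-0.06827159  0.02889414]
scene14 104 [-0.06861057  0.02926867]
```

View pics/sm.png

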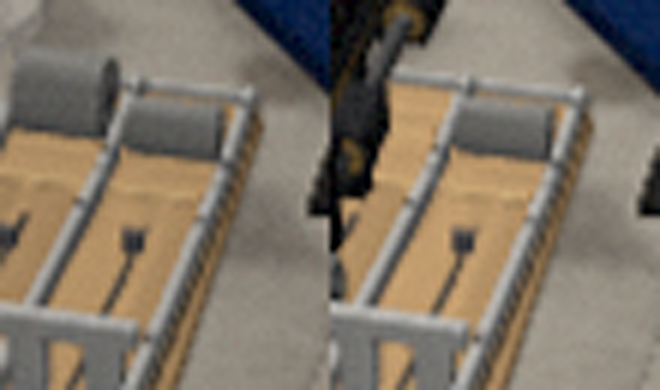

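The smaller roller and the left marker haven't moved, and the larger roller is home and held. I'm handing the job in.

```bash
python3 -c "
from rig import *
print(close_job())"
```

```text
the job is handed in; nothing more can be done
None
```

The larger roller is against the stop at the top of the right lane. The leading fingertip still holds it there with about 4–5 N. I handed the job in at about 18 s.

I pushed it at about 17 mm/s along the run-in and slope, with the fingertip about 8 mm below the roller's axis.

**Checks that agreed:**
- **No roll-back:** in the depth fits between pushes, the roller kept the same distance ahead of the fingertip, to within about 1 mm, all the way up.
- **At the stop:** contact showed as a force rise to about 7 N while the arm stopped advancing. I backed off slightly and the pose then held steady. The last clean fit put the axis about 1 mm short of where it should be when home, just before that contact, and the wrist picture shows the roller at the stop plate.
- **Marker:** the right-lane marker was pushed up into its gap in the stop.
- **Bystanders:** the smaller roller is within 0.1 mm of where it started, and the left marker looks the same in the before and after pictures.

**Checks that disagreed or were weaker:**
- **Final roller fit:** the last scene-camera fit put the axis about 3 mm past the nominal home position. Its residual was larger because the stop and gripper hide most of the roller, so I relied on the force and the pictures instead.
- **Brief upward rub:** the wrist showed about 2 N vertically at first contact with the stop, close to the roller's weight. I relieved it at once by lowering the tip slightly, and saw no sign of the roller lifting.
- **Lamp and weight:** I kept well clear of them but did not measure them again at the end.

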